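Third hand for a tea chest divider

TASK

I am about to screw the loose divider into the bamboo tea chest and need a third hand. Swing the chest's lid right back until it rests on its stop, then slide the upright divider inside across to the two stop cleats and hold it flush and upright against both of them, still standing on the chest floor, with a steady push of about 12 newtons (6 to 20 is fine), without slamming it. Finish while still holding it like that: do not let go, leave the lid open, and leave the other things where they are.

Things in the scene. Friction and masses are not known exactly. Their poses are not given: they have to be found in the camera images.
- chest: Bamboo tea chest fixed to the ledge, an open-topped box 160 (x) by 280 (y) by 90 mm high, walls and floor 6 mm thick, closed by the lid. Origin: centre of its underside, on the ledge. Its x axis points from its front (knob side) to its back (hinge side), y to its left seen from the front, z up. A small round tin (44 mm across, 55 mm high) stands in its +y end and stays there.
- lid (a joint): Opening angle of the chest's lid in rad: 0 shut, 1.75 right back on its stop (10 degrees past vertical). The hinge lies along the top of the chest's back wall. The hinge is stiff: the lid stays at any angle where it is left, and needs up to about 3 N at the knob. It may start ajar. Lid panel 160 by 280 by 8 mm, 0.25 kg.
- lid_knob (a point): Centre of the head of the lid's wooden knob: round head 28 mm across, 16 mm long, on a thin stem, sticking out level (towards the robot) from the middle of the front edge of the shut lid, 35 mm out from the edge, 195 mm from the hinge line. Can be pinched from above across the chest's y axis; it turns between the fingers as the lid swings.
- lid_hinge (a point): Middle of the lid's hinge line: 80 mm behind the chest's centre, 90.5 mm above the ledge, the line runs along the chest's y axis. With the lid shut the knob point lies 195 mm in front of it and 4 mm above it.
- divider: Loose bamboo divider on the chest floor under the lid, 0.2 kg: upright board 130 mm long (x), 12 thick (y), 70 high, with a 6 mm thick foot flange reaching 40 mm out from the board on its -y side. Origin: middle of the board's underside, 6 mm above the ledge; board top 14 mm below the chest's rim. Starts 60 to 100 mm short of the cleats, nearly square, with finger room on both sides.
- fence: Two rigid stop cleats fixed inside the chest, one on its front, one on its back wall, each 24 (x) by 20 (y) by 66 mm high, 100 mm apart. Origin: midway between them on the chest floor, in the plane of the faces the divider must touch, which look to the chest's -y. Axes as the chest's. With the divider seated, its origin is 6 mm to the -y side of this origin.

How it is judged:
By the outcome, as a careful person would: the job done as asked, in the order asked, and still so for the second after the job is handed in, while the arm keeps its last pose, push and grip.
It also fails if it takes over 50 s, if anything falls off the work surface, if the arm or the gripper's body presses on something with over 40 N, if the wrist force passes 120 N, or if a joint passes its speed limit or range.

ROBOT

A 7-joint arm with a two-finger parallel gripper is mounted at the origin on the work surface. World frame = base frame: x ahead of the robot, y to its left, z up, the work surface at z = 0. Lengths are in m, angles in rad, forces in N, time in s.
With the tool pointing down it reaches from about 0.4 to 0.85 m from the base axis. Payload 10.4 kg.
Tool frame: the origin (TCP) lies at the very end of the fingers, on their centre line; the grasp point (between the pads) lies 19 mm behind it (manip.grip_point_offset is the z of the grasp point in the tool frame, in m); z points along the fingers, y is the direction in which the jaws open and shut (so a half turn about z gives the same grasp; the last joint's range is limited). The gripper opens to 85 mm and grips with 20 to 120 N. Pads are 22 mm wide; open, the fingers measure 114 mm over their backs; the gripper's body (76 mm by 85 mm) begins 54 mm behind the grasp point. The pads swing forward as they close: fully open they stand 13 mm farther back than shut.
Start: joints at [-1.353, 0.332, -0.065, 1.46, 0.022, 1.35, -0.088], TCP at [0.149, 0.607, 0.231] pointing down, gripper open.
Joint ranges: [-2.6, 2.6], [-0.5, 2.12], [-1.47, 1.34], [0.16, 2.42], [-1.27, 4.41], [0.06, 2.06], [-2.6, 2.6]. Speed limits (rad/s): [2.22, 2.22, 2.79, 2.79, 3.14, 3.14, 3.14].

INTERFACE

Orientations are given as a unit quaternion [x, y, z, w].
In Python, from workcell import manip, camera, get_calibration, hand_in gives the robot as it stands.
- The arm moves only by the shell command python3 -m pendant 'ROWS' [FORCE]. ROWS is JSON, a list of rows, each a list of 5 numbers: the shift along the tool's x, y, z in units of 40 mm (1.0 is 40 mm), then the turn about the tool's z in units of 6 degrees (1.0 is 6 degrees), then the closure, from 0 (fully open) to 1 (shut). A call has 1 to 5 rows; each row is the pose to reach, as a shift and turn from the pose commanded when the call began, along the tool's axes at that moment; what a row does not reach only later rows make up. A row lasts 1/8 s, in which the tool goes at most 62.5 mm and 10.7 degrees, less where a joint would pass 70% of its speed; a pose out of reach is approached as far as the arm can. A call with a gripper value outside its range is refused whole. The fingers move at their own pace and stop on an object; FORCE is the grip in N (left out, the last holds). Time passes only in rows, so rows that repeat a pose let the fingers close. It gives the time, the measured TCP pose, the force and the opening at its end, in the units of the state.
- manip.get_obs(): the state, without advancing time (a new reading comes with each control period).
- camera(name): name is "scene" or "side" or "wrist"; returns (picture, depth): 400x640x3 uint8, red, green, blue; 400x640 float32, m along the optical axis (not along the pixel's ray), 0 where there is no reading.
- get_calibration(name): a dict with "vfov" (degrees; the focal length in pixels is half the picture's height over the tangent of half this angle, whatever the lens; pixels are square), "cx", "cy" (the principal point, pixels), "position" and "rotation" of the camera in the world. Camera axes: x right, y down, z forward; pixel columns grow to the right and rows downward; lengths in m; the calibration is good to about 2 mm. A picture is of the moment at which its call begins: read the wrist's pose just before it. get_calibration takes no time and is no camera call; for the wrist camera it gives the pose at the moment of the call.
- hand_in(): hands the job in, once; it reports no verdict.
The state is a dict: "clock": time; "joint_pos": joint angles; "joint_velocities": joint speeds; "tau": joint torques, N m; "position": TCP position; "ee_rot": TCP orientation; "ft_force": force on the tool from outside, world axes, zero at the start; "torque": the same for the moment, N m; "grip_width": opening from 0.0 (shut) to 1.0 (fully open).
Only numpy, scipy, OpenCV 4.12 (cv2) and the standard library are available. Lean on these libraries where they do the work, as an engineer would, in place of code of your own. Each camera call takes 0.05 s, during which the arm holds its last target.

## Working session

There is one attempt and no reset: what is moved stays moved. The work goes in short steps, Python scripts to look and compute and a shell command to move; the robot and the scene stay as the last step left them, time stands still between calls to the robot, and variables do not carry over. Pictures are saved under pics/ and viewed, and the job is handed in when it is done.

```bash
ls; mkdir -p pics
cat > h.py <<'E'
import numpy as np, cv2
from workcell import manip, camera, get_calibration
def shot(n,f):
    c=get_calibration(n); p,d=camera(n); cv2.imwrite(f'pics/{f}.png',p[:,:,::-1]); np.savez(f'{f}.npz',p=p,d=d,**{k:np.array(c[k]) for k in c}); return p,d,c
def load(f):
    z=np.load(f'{f}.npz'); return z['p'],z['d'],{k:z[k] for k in z.files if k not in 'pd'}
def rotm(r):
    r=np.array(r,float)
    from scipy.spatial.transform import Rotation as R
    return r if r.shape==(3,3) else R.from_quat(r).as_matrix()
def world(d,c):
    h,w=d.shape; f=h/2/np.tan(np.radians(float(c['vfov']))/2)
    v,u=np.mgrid[:h,:w]; P=np.stack([(u-c['cx'])/f*d,(v-c['cy'])/f*d,d],-1)
    W=P@rotm(c['rotation']).T+np.array(c['position']); W[d==0]=np.nan; return W
E
python3 - <<'E'
from h import *
print(manip.get_obs()); print(manip.grip_point_offset)
for n in ("scene","side","wrist"):
    p,d,c=shot(n,n+'0'); print(n,c)
E
```

```text
pics
{'clock': 0.0, 'joint_pos': array([-1.3525432 ,  0.33287652, -0.06471601,  1.46095195,  0.02160243,
        1.34987413, -0.08850294]), 'joint_velocities': array([-7.92851081e-04, -7.11457337e-04,  6.38305160e-04, -1.40081723e-05,
       -8.47280392e-04,  1.07629698e-03,  1.88259226e-03]), 'tau': array([-3.54102503e-04, -6.25428343e+01,  4.89718595e-02, -3.91607344e+01,
        1.61957857e-02,  9.72065114e-03, -1.62862577e-06]), 'position': array([0.14898953, 0.6065986 , 0.23050798]), 'ee_rot': array([ 1.20118816e-01,  9.92759271e-01, -7.05048557e-04, -5.40212626e-05]), 'ft_force': array([ 0.25383788,  0.43398206, -0.49571539]), 'torque': array([-0.00946758,  0.02319357, -0.0653606 ]), 'grip_width': 1.0010791546015598}
-0.0187
scene {'vfov': 46.03144047649373, 'cx': 321.76175905645187, 'cy': 197.91992965197676, 'position': array([ 0.97435534, -0.22723826,  0.4946507 ]), 'rotation': array([ 0.78652172,  0.44171038, -0.21440437, -0.37457481])}
side {'vfov': 46.45728234314866, 'cx': 313.1008056055352, 'cy': 204.84433771709124, 'position': array([ 0.69117283, -0.51620904,  0.47143221]), 'rotation': array([ 0.87690472,  0.09910874, -0.06651116, -0.4656091 ])}
wrist {'vfov': 62.541039721459356, 'cx': 314.60984479492106, 'cy': 195.85026870919725, 'position': array([0.07218683, 0.62506681, 0.37220601]), 'rotation': array([0.77688444, 0.609598  , 0.09702208, 0.12420775])}
```

View pics/scene0.png

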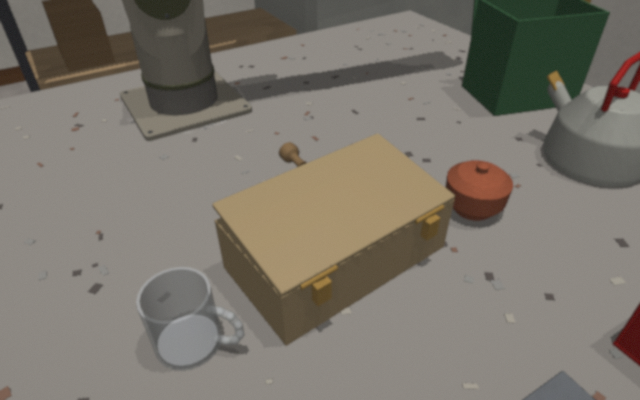

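View pics/side0.png

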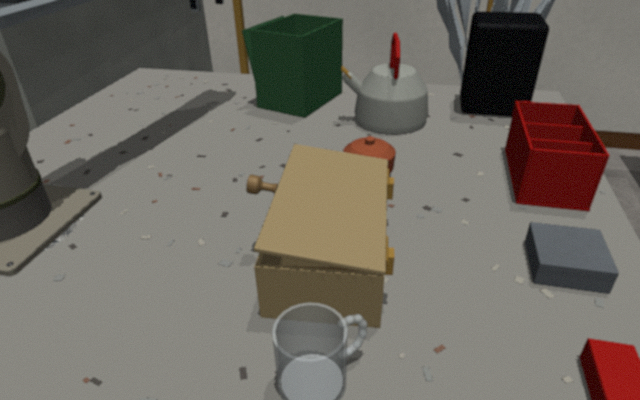

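View pics/wrist0.png

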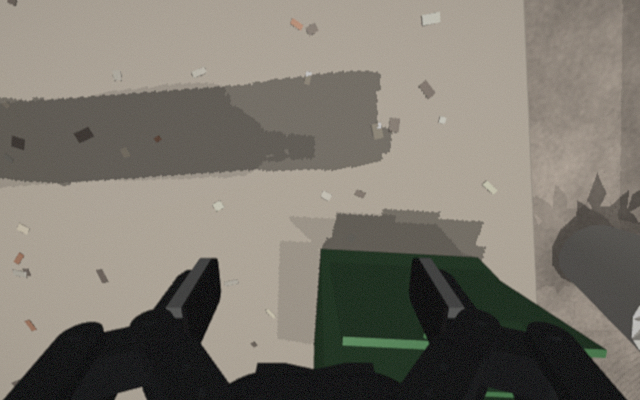

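The scene view shows the chest with its lid slightly ajar: knob at about (290,152), lid corners at about (217,210), (375,142), (452,198) and (287,280). In the side view the knob is at about (255,184). A mug stands near the chest's -y end and a red pot near its +y/back end.

Run:
```python
from h import *
for n,pts in (("scene0",dict(FL=(220,210),BL=(375,145),BR=(447,199),FR=(288,278),mid=(330,210),knob=(289,151),mug=(178,285),pot=(480,170))),("side0",dict(FL=(298,152),B=(384,158),R=(383,262),F=(268,248),mid=(330,200),knob=(254,184),mug=(310,320)))):
    p,d,c=load(n); W=world(d,c)
    for k,(u,v) in pts.items(): print(n,k,np.round(np.nanmedian(W[v-1:v+2,u-1:u+2].reshape(-1,3),0),3))
    # lid plane: fit from interior colour region
    from scipy.spatial import ConvexHull
    u0,v0=pts['mid']
    Q=W[v0-20:v0+20,u0-25:u0+25].reshape(-1,3);Q=Q[~np.isnan(Q[:,0])]
    m=Q.mean(0);nn=np.linalg.svd(Q-m)[2][2];nn*=np.sign(nn[2])
    dist=np.abs((W-m)@nn); msk=(dist<0.004)&(np.linalg.norm(W-m,axis=2)<0.2)
    msk=msk.astype(np.uint8); msk=cv2.morphologyEx(msk,cv2.MORPH_OPEN,np.ones((5,5)))
    _,lab=cv2.connectedComponents(msk); M=lab==lab[v0,u0]
    Q=W[M]; m=Q.mean(0);nn=np.linalg.svd(Q-m,full_matrices=False)[2][2];nn*=np.sign(nn[2])
    r=cv2.minAreaRect(((Q[:,:2])*1000).astype(np.float32)); print('n',nn.round(4),'tilt',np.arccos(nn[2]).round(3),'rect',r, cv2.boxPoints(r).round(0).tolist())
    bx=cv2.boxPoints(r)/1000
    for b in bx: print(b.round(4), 'z',(m[2]-((b-m[:2])@nn[:2])/nn[2]).round(4))
    # knob points
    uk,vk=pts['knob']; K=W[vk-12:vk+13,uk-12:uk+13].reshape(-1,3); K=K[(K[:,2]>0.06)]
    print('knob cloud',len(K),K.mean(0).round(4),K.min(0).round(4),K.max(0).round(4))
```

```text
scene0 FL [ 0.527 -0.107  0.119]
scene0 BL [0.509 0.144 0.118]
scene0 BR [0.641 0.168 0.098]
scene0 FR [ 0.655 -0.08   0.1  ]
scene0 mid [0.59  0.016 0.108]
scene0 knob [0.473 0.02  0.131]
scene0 mug [ 0.565 -0.183  0.062]
scene0 pot [0.601 0.274 0.081]
n [0.144  0.0139 0.9895] tilt 0.145 rect ((565.12158203125, 33.909332275390625), (183.015380859375, 281.73443603515625), 5.36059045791626) [[461.0, 166.0], [487.0, -115.0], [669.0, -98.0], [643.0, 183.0]]
[0.4609 0.1656] z 0.1248
[ 0.4872 -0.1149] z 0.1249
[ 0.6694 -0.0978] z 0.0982
[0.6431 0.1827] z 0.0981
knob cloud 364 [0.4726 0.0207 0.1274] [0.4563 0.0096 0.1087] [0.4993 0.036  0.1378]
side0 FL [0.499 0.137 0.119]
side0 B [0.631 0.249 0.063]
side0 R [ 0.663 -0.082  0.098]
side0 F [ 0.527 -0.109  0.118]
side0 mid [0.576 0.022 0.109]
side0 knob [0.467 0.013 0.128]
side0 mug [ 0.591 -0.16   0.064]
n [0.1413 0.0125 0.9899] tilt 0.142 rect ((565.1427612304688, 33.487892150878906), (181.37440490722656, 282.2610168457031), 5.152459144592285) [[462.0, 166.0], [487.0, -115.0], [668.0, -99.0], [643.0, 182.0]]
[0.4621 0.1659] z 0.1236
[ 0.4875 -0.1152] z 0.1236
[ 0.6681 -0.0989] z 0.0976
[0.6428 0.1822] z 0.0976
knob cloud 307 [0.4682 0.017  0.1259] [0.4559 0.0083 0.1106] [0.4826 0.0323 0.1363]
```

```bash
cat >> h.py <<'E'
from scipy.spatial.transform import Rotation as R
YAW=0.0915; CX=np.array([np.cos(YAW),np.sin(YAW),0]); CY=np.array([-np.sin(YAW),np.cos(YAW),0])
HINGE=np.array([0.6575,0.0417,0.0905])
def knob(a): return HINGE-CX*(0.195*np.cos(a)-0.004*np.sin(a))+np.array([0,0,0.195*np.sin(a)+0.004*np.cos(a)])
def to(p,o=None):
    o=o or manip.get_obs(); T=R.from_quat(o['ee_rot']).as_matrix()
    d=T.T@(np.array(p)-o['position'])/0.04
    yt=T[:,1]; ang=np.arctan2(yt[1],yt[0])-np.arctan2(CY[1],CY[0]); ang=(ang+np.pi/2)%np.pi-np.pi/2
    return d.round(3),(np.degrees(ang)/6).round(3)
E
python3 - <<'E'
from h import *
print(knob(0.143))
k=knob(.143); print(to([k[0],k[1],0.21]),to([k[0],k[1],0.103]))
for n in('scene0','side0'):
    p,d,c=load(n);W=world(d,c)
    m=(W[...,2]>.07)&(np.linalg.norm(W[...,:2]-[.47,.02],axis=2)<.04)
    Q=(W[m]-HINGE);a=-Q@CX;b=Q@CY;s=(a>.178);print(n,s.sum(),a[s].min(),a.max(),b[s].min(),b[s].max(),W[m][s][:,2].max())
p,d,c=load('scene0');W=world(d,c)
m=(W[...,2]>.12)&(W[...,0]<.55)&(W[...,0]>.1)&(W[...,1]>0.05); print(np.nanpercentile(W[m],[1,99],axis=0))
E
```

```text
[0.46586545 0.02411634 0.12224923]
(array([-11.166, -12.255,   0.531]), np.float64(-3.173)) (array([-11.166, -12.252,   3.206]), np.float64(-3.173))
scene0 301 0.17802127574400484 0.20302796744362042 -0.014323852571645413 0.011540858911997888 0.13775152143989938
side0 294 0.1780975784948955 0.20344126780303615 -0.015224588934818751 0.007539493417107548 0.13625420937347182
[[0.25544146 0.07528229 0.12022903]
 [0.50263295 0.77009434 0.20050078]]
```

```bash
python3 -m pendant '[[-1.01,-1.11,0,0,0],[-2.02,-2.22,0,0,0],[-3.03,-3.33,0,0,0],[-4.04,-4.44,0,0,0],[-5.05,-5.55,0,0,0]]'; python3 -m pendant '[[-1.01,-1.11,0,0,0],[-2.02,-2.22,0,0,0],[-3.03,-3.33,0,0,0],[-4.04,-4.44,0,-1.6,0],[-5.05,-5.55,0,-3.17,0]]';python3 - <<'E'
from h import *
k=knob(.143); print(to([k[0],k[1],0.21]),to([k[0],k[1],0.103]))
E
```

```text
clock: 0.78
position: [0.2929, 0.3413, 0.2312]
ee_rot: [0.12, 0.993, 0.0, -0.0]
ft_force: [1.8, 0.4, 0.7]
grip_width: 1.0
clock: 1.4
position: [0.4306, 0.0889, 0.2313]
ee_rot: [-0.034, 0.999, 0.0, 0.0]
ft_force: [0.2, 0.6, -1.1]
grip_width: 1.002
(array([-0.769, -1.676,  0.532]), np.float64(-0.223)) (array([-0.768, -1.678,  3.207]), np.float64(-0.223))
```

```bash
python3 -m pendant '[[-0.5,-1.1,0,0,0],[-0.9,-1.6,0,0,0],[-0.9,-1.6,0,0,0]]';python3 - <<'E'
from h import *
k=knob(.143); print(manip.get_obs()['position'],to([k[0],k[1],0.21]),to([k[0],k[1],0.103]))
shot('wrist','w1')
E
```

```text
clock: 1.78
position: [0.4706, 0.0276, 0.2311]
ee_rot: [-0.03, 1.0, -0.0, -0.0]
ft_force: [-0.2, -0.2, -0.5]
grip_width: 1.0
[0.47059998 0.02760373 0.2310972 ] (array([ 0.123, -0.08 ,  0.527]), np.float64(-0.298)) (array([ 0.122, -0.079,  3.202]), np.float64(-0.298))
```

View pics/w1.png

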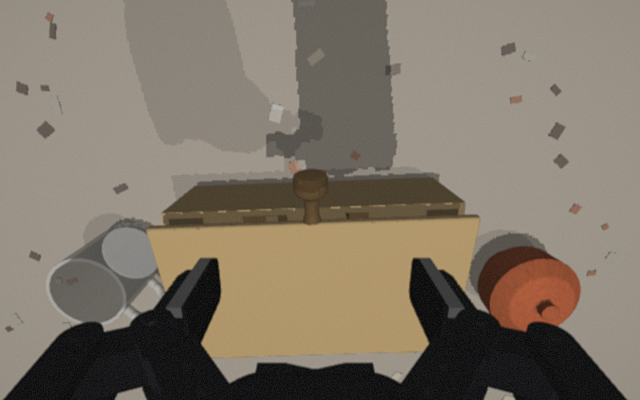

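The wrist view shows the knob at (310,185), centred between the fingers (about 218 to 412). Descending to pinch it.

```bash
python3 -m pendant '[[0.12,-0.08,1.4,-0.3,0],[0.12,-0.08,2.6,-0.3,0],[0.12,-0.08,3.2,-0.3,0],[0.12,-0.08,3.2,-0.3,0.3]]';python3 -m pendant '[[0,0,0,0,0.8],[0,0,0,0,0.8],[0,0,0,0,0.8],[0,0,0,0,0.8],[0,0,0,0,0.8]]' 25
python3 - <<'E'
from h import *
k=knob(.143); print(manip.get_obs()['position'],to(k-[0,0,.0187]),manip.get_obs()['ft_force'])
shot('side','s1')
E
```

```text
clock: 2.33
position: [0.4638, 0.0266, 0.1019]
ee_rot: [-0.048, 0.999, -0.0, -0.002]
ft_force: [0.4, -0.1, 0.6]
grip_width: 0.823
clock: 2.95
position: [0.4663, 0.024, 0.1041]
ee_rot: [-0.047, 0.999, -0.001, 0.001]
ft_force: [1.6, -8.8, 1.0]
grip_width: 0.311
[0.46625607 0.02396415 0.10412869] (array([0.009, 0.005, 0.014]), np.float64(0.019)) [ 1.60019538 -8.82922862  1.01895025]
```

View pics/s1.png

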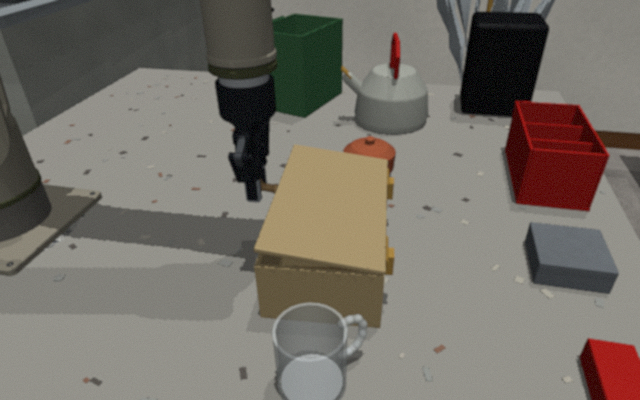

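Run:
```python
from h import *
A=np.linspace(.143,1.755,21)
P=np.array([[ -(knob(a)-HINGE)@CX, knob(a)[2]] for a in A])/.04
for s in range(0,20,5):
    print([[round(P[i,0]-P[s,0],2),-round(P[i,1]-P[s,1],2)] for i in range(s+1,s+6)])
```

```text
[[np.float64(-0.08), np.float64(-0.38)], [np.float64(-0.19), np.float64(-0.76)], [np.float64(-0.33), np.float64(-1.13)], [np.float64(-0.5), np.float64(-1.48)], [np.float64(-0.7), np.float64(-1.82)]]
[[np.float64(-0.22), np.float64(-0.32)], [np.float64(-0.47), np.float64(-0.63)], [np.float64(-0.75), np.float64(-0.91)], [np.float64(-1.04), np.float64(-1.17)], [np.float64(-1.36), np.float64(-1.4)]]
[[np.float64(-0.33), np.float64(-0.21)], [np.float64(-0.68), np.float64(-0.39)], [np.float64(-1.04), np.float64(-0.54)], [np.float64(-1.42), np.float64(-0.67)], [np.float64(-1.8), np.float64(-0.76)]]
[[np.float64(-0.39), np.float64(-0.06)], [np.float64(-0.78), np.float64(-0.09)], [np.float64(-1.17), np.float64(-0.09)], [np.float64(-1.56), np.float64(-0.06)], [np.float64(-1.95), np.float64(0.01)]]
```

```bash
python3 -m pendant '[[-0.08,-0.06,-0.38,0,0.8],[-0.19,-0.06,-0.76,0,0.8],[-0.33,-0.06,-1.13,0,0.8],[-0.5,-0.06,-1.48,0,0.8],[-0.7,-0.06,-1.82,0,0.8]]';python3 - <<'E'
from h import *
o=manip.get_obs(); t=o['position']+[0,0,.0187]-HINGE; print(t@CX,t@CY,t[2],np.hypot(t@CX,t[2]),np.arctan2(t[2],-t@CX))
E
```

```text
clock: 3.62
position: [0.4934, 0.0264, 0.1768]
ee_rot: [-0.048, 0.999, 0.0, -0.001]
ft_force: [-1.7, 3.9, -2.8]
grip_width: 0.313
-0.1648458330836508 -0.00021130042672456339 0.10501011393883103 0.19545145871670833 0.5671963472328256
```

```bash
python3 -m pendant '[[-0.22,0.01,-0.32,0,0.8],[-0.47,0.01,-0.63,0,0.8],[-0.75,0.01,-0.91,0,0.8],[-1.04,0.01,-1.17,0,0.8],[-1.36,0.01,-1.4,0,0.8]]';python3 - <<'E'
from h import *
o=manip.get_obs(); t=o['position']+[0,0,.0187]-HINGE; print(t@CX,t@CY,t[2],np.hypot(t@CX,t[2]),np.arctan2(t[2],-t@CX))
E
python3 -m pendant '[[-0.33,0,-0.21,0,0.8],[-0.68,0,-0.39,0,0.8],[-1.04,0,-0.54,0,0.8],[-1.42,0,-0.67,0,0.8],[-1.8,0,-0.76,0,0.8]]';python3 - <<'E'
from h import *
o=manip.get_obs(); t=o['position']+[0,0,.0187]-HINGE; print(t@CX,t@CY,t[2],np.hypot(t@CX,t[2]),np.arctan2(t[2],-t@CX))
E
```

```text
clock: 4.25
position: [0.5478, 0.0318, 0.2331]
ee_rot: [-0.048, 0.999, 0.0, -0.001]
ft_force: [-5.9, 2.1, 2.6]
grip_width: 0.31
-0.11016554924908853 0.00015653733368429737 0.16134180090881553 0.19536536274850058 0.9717017187102374
clock: 4.88
position: [0.6203, 0.039, 0.2638]
ee_rot: [-0.048, 0.999, 0.0, 0.0]
ft_force: [-4.1, 2.9, 3.3]
grip_width: 0.314
-0.037310941692516045 0.0006991395656439207 0.19201612305625657 0.19560750978308014 1.3788764098585662
```

```bash
python3 -m pendant '[[-0.39,0,-0.06,0,0.8],[-0.78,0,-0.09,0,0.8],[-1.17,0,-0.09,0,0.8],[-1.5,0,-0.06,0,0.8],[-1.75,0,0.0,0,0.8]]';python3 -m pendant '[[-0.12,0,0.02,0,0.8],[-0.24,0,0.03,0,0.8],[-0.30,0,0.04,0,0.8],[-0.30,0,0.04,0,0.8]]';python3 - <<'E'
from h import *
o=manip.get_obs(); t=o['position']+[0,0,.0187]-HINGE; print(t@CX,t@CY,t[2],np.hypot(t@CX,t[2]),np.arctan2(t[2],-t@CX))
shot('side','s2');shot('wrist','w2')
E
```

```text
clock: 5.5
position: [0.691, 0.0459, 0.2649]
ee_rot: [-0.048, 0.999, 0.0, 0.002]
ft_force: [0.4, 3.9, 11.6]
grip_width: 0.315
clock: 6.0
position: [0.6996, 0.0468, 0.2631]
ee_rot: [-0.048, 0.999, 0.001, -0.002]
ft_force: [-20.2, 3.0, 15.7]
grip_width: 0.312
0.042383082721617255 0.0012273678348506713 0.19127366552022404 0.19591309507669463 1.788856498080667
```

View pics/s2.png

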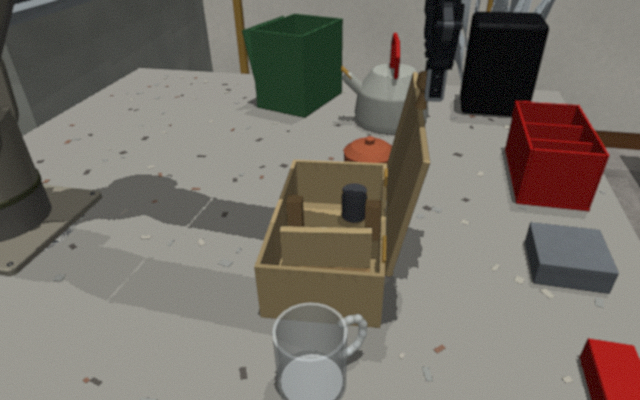

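View pics/w2.png

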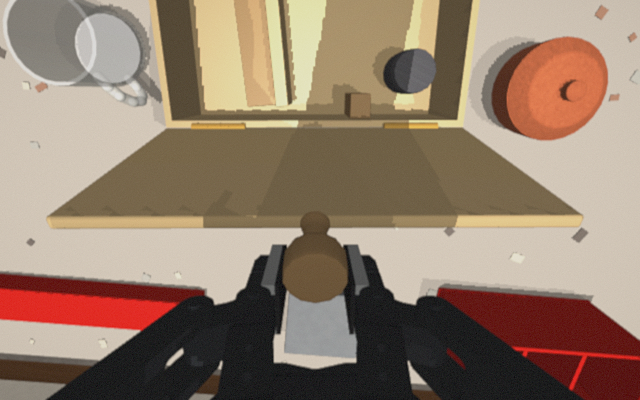

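The side view shows the lid leaning back just past vertical. Inside the chest are the divider (board around (325,250)), the cleats (293,212) and (373,222), and the tin (354,202). The wrist view shows the knob still pinched and a 20 N reaction, so the lid is on its stop. I'll ease off, release, lift away and measure the inside.

```bash
python3 -m pendant '[[0.2,-0.05,0,0,0.8],[0.2,-0.05,0,0,0.4],[0.2,-0.05,0,0,0],[0.2,-0.05,0,0,0],[0.2,-0.05,0,0,0]]';python3 -m pendant '[[0,0,-0.5,0,0],[0,0,-1.2,0,0],[0,0,-2,0,0],[0.0,0,-2,0,0]]'
python3 - <<'E'
from h import *
shot('side','s3');shot('scene','c3')
print(manip.get_obs()['position'])
E
```

```text
clock: 6.72
position: [0.6933, 0.0431, 0.2605]
ee_rot: [-0.047, 0.999, -0.0, -0.0]
ft_force: [0.5, 0.6, -2.1]
grip_width: 1.0
clock: 7.22
position: [0.6941, 0.0429, 0.3435]
ee_rot: [-0.047, 0.999, 0.0, 0.002]
ft_force: [0.3, -0.2, -0.1]
grip_width: 0.997
[0.69332414 0.04321195 0.34044772]
```

View pics/s3.png

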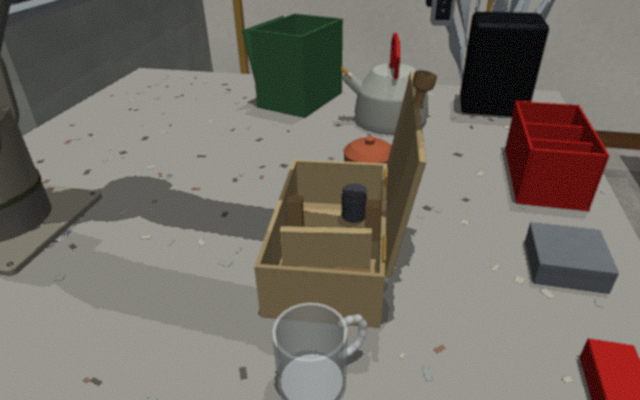

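View pics/c3.png

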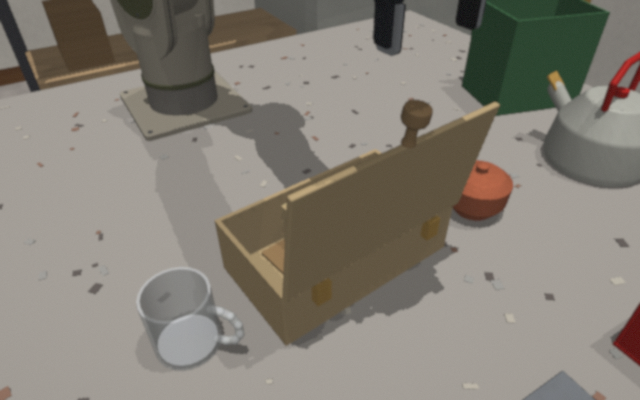

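The lid stays leaning back and the knob is free in both views. Now measuring the lid angle and the inside, in chest axes.

```bash
python3 - <<'E'
from h import *
C=HINGE-0.08*CX; C[2]=0
M=np.stack([CX,CY,[0,0,1]])
p,d,c=load('c3');W=world(d,c)
Q=W[170:240,320:400].reshape(-1,3);Q=Q[~np.isnan(Q[:,0])];m=Q.mean(0);n=np.linalg.svd(Q-m)[2][2];n*=np.sign(n@CX);print('lid angle',np.pi/2+np.arcsin(-n[2]),n, 'yaw',np.arctan2(n[1],n[0]))
for f in('s3','w2'):
    p,d,c=load(f);W=world(d,c);L=(W-C)@M.T
    ins=(np.abs(L[...,0])<.072)&(np.abs(L[...,1])<.132)
    print(f,'floor z',np.nanmedian(L[ins&(L[...,2]<.012)],axis=0))
    def rep(nm,m): 
        q=L[m]; print(nm,len(q),np.percentile(q,[2,50,98],axis=0).round(4).tolist() if len(q) else '')
    t=ins&(L[...,2]>.070)&(L[...,2]<.082)
    rep('top z.07-.08',t)
    # histogram in y of points by height
    for z0,z1 in((.012,.03),(.03,.05),(.05,.068),(.068,.073),(.073,.082)):
        q=L[ins&(L[...,2]>z0)&(L[...,2]<z1)]
        h,e=np.histogram(q[:,1],np.arange(-.135,.14,.01)); print(z0,h.tolist())
# divider board front face in side view
p,d,c=load('s3');L=(world(d,c)-C)@M.T
for nm,(u,v) in dict(b1=(290,248),b2=(325,248),b3=(362,248),btop1=(285,229),btop2=(368,231),cl1=(294,215),cl2=(373,220),tin=(354,205),tintop=(354,188)).items(): print(nm,L[v-2:v+3,u-2:u+3].reshape(-1,3).mean(0).round(4))
Q=L[242:258,290:362].reshape(-1,3);a=np.polyfit(Q[:,0],Q[:,1],1);print('face fit',a,Q[:,1].std())
p,d,c=load('w2');L=(world(d,c)-C)@M.T
for nm,(u,v) in dict(bt1=(284,20),bt2=(284,60),bt3=(286,95),cl=(357,98),tin=(408,65),fl=(252,60)).items(): print(nm,L[v-1:v+2,u-1:u+2].reshape(-1,3).mean(0).round(4))
E
python3 -c "
import cv2
a=cv2.imread('pics/s3.png')[140:330,240:440];cv2.imwrite('pics/s3z.png',cv2.resize(a,(800,600)))
a=cv2.imread('pics/w2.png')[0:140,140:480];cv2.imwrite('pics/w2z.png',cv2.resize(a,(800,330)))"
```

```text
lid angle 2.301106782918053 [ 0.68012706 -0.30397945 -0.66710095] yaw -0.4203105605874967
s3 floor z [-0.00864907  0.07828259  0.00562104]
top z.07-.08 942 [[-0.0692, -0.0459, 0.0703], [-0.001, -0.036, 0.0743], [0.0696, 0.0544, 0.0766]]
0.012 [0, 0, 0, 0, 0, 0, 0, 0, 90, 747, 10, 2, 2, 2, 2, 1, 13, 104, 9, 1, 0, 164, 47, 0, 0, 0, 4]
0.03 [0, 0, 0, 0, 0, 0, 1, 3, 99, 862, 11, 1, 0, 2, 2, 2, 31, 250, 10, 0, 1, 188, 58, 6, 1, 2, 3]
0.05 [0, 0, 0, 3, 2, 3, 1, 0, 82, 813, 7, 3, 1, 0, 0, 2, 30, 240, 9, 2, 0, 104, 107, 86, 68, 19, 3]
0.068 [0, 0, 0, 0, 0, 0, 0, 2, 22, 235, 0, 0, 0, 1, 2, 0, 7, 122, 95, 8, 0, 0, 1, 2, 0, 0, 0]
0.073 [0, 0, 0, 0, 2, 2, 3, 0, 18, 327, 211, 3, 2, 1, 0, 0, 0, 1, 1, 2, 2, 1, 1, 0, 0, 0, 0]
w2 floor z [ 0.00263415 -0.00145445  0.00503868]
top z.07-.08 2143 [[-0.0288, -0.0883, 0.0702], [0.0356, -0.0326, 0.0745], [0.0716, 0.0903, 0.081]]
0.012 [5, 9, 10, 9, 11, 52, 93, 98, 57, 15, 132, 17, 17, 17, 14, 14, 14, 28, 0, 2, 9, 115, 27, 12, 9, 9, 6]
0.03 [6, 10, 9, 9, 8, 10, 9, 9, 9, 10, 158, 9, 11, 10, 12, 14, 24, 34, 0, 7, 19, 208, 73, 30, 20, 19, 12]
0.05 [9, 20, 19, 2
[... 799 characters left out ...]
 illegal value
 ** On entry to DLASCL parameter number  5 had an illegal value
 ** On entry to DLASCL parameter number  4 had an illegal valueTraceback (most recent call last):
  File "<stdin>", line 21, in <module>
    c, resids, rank, s = lstsq(lhs, rhs, rcond)
                         ~~~~~^^^^^^^^^^^^^^^^^
    x, resids, rank, s = _umath_linalg.lstsq(a, b, rcond,
                         ~~~~~~~~~~~~~~~~~~~^^^^^^^^^^^^^
                                             signature=signature)
                                             ^^^^^^^^^^^^^^^^^^^^
    raise LinAlgError("SVD did not converge in Linear Least Squares")
numpy.linalg.LinAlgError: SVD did not converge in Linear Least Squares
```

View pics/s3z.png

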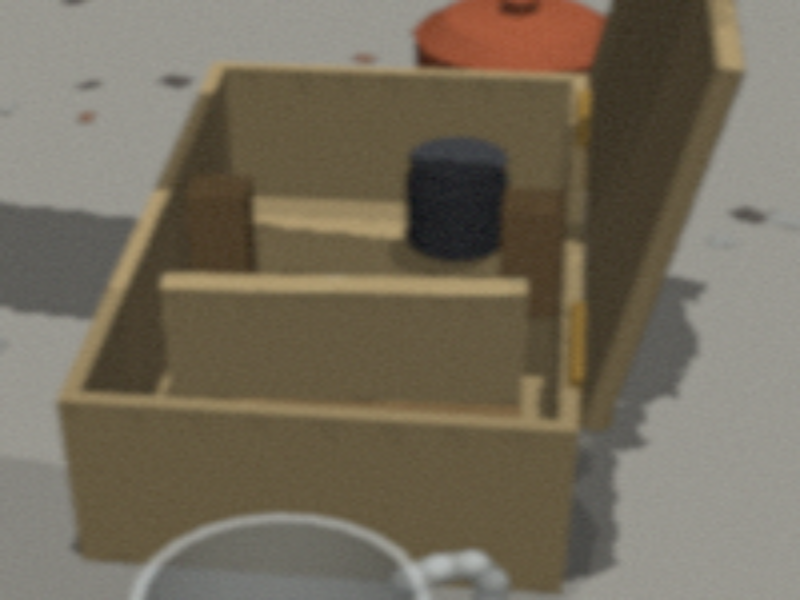

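View pics/w2z.png

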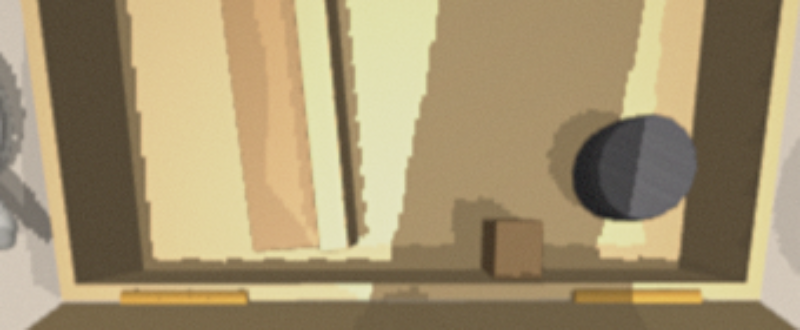

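Run:
```python
from h import *
C=HINGE-0.08*CX; C[2]=0
M=np.stack([CX,CY,[0,0,1]])
for f in('s3','w2'):
    p,d,c=load(f);L=(world(d,c)-C)@M.T
    x,y,z=L[...,0],L[...,1],L[...,2]
    def fit(nm,m):
        m=m&~np.isnan(x)
        if m.sum()<20: print(f,nm,'few');return
        a=np.polyfit(x[m],y[m],1)
        for _ in range(3):
            r=np.abs(y-np.polyval(a,x)); mm=m&(r<.004); a=np.polyfit(x[mm],y[mm],1)
        print(f,nm,mm.sum(),'slope %.4f y0 %.4f x %.3f..%.3f zmed %.4f'%(a[0],a[1],x[mm].min(),x[mm].max(),np.median(z[mm])))
    fit('board side',(abs(x)<.065)&(y>-.055)&(y<-.02)&(z>.02)&(z<.066))
    fit('board top',(abs(x)<.065)&(y>-.055)&(y<-.02)&(z>.072)&(z<.080))
    fit('cleats',(abs(x)<.075)&(y>.025)&(y<.045)&(z>.02)&(z<.066))
    fit('end wall +y',(abs(x)<.065)&(y>.12)&(y<.145)&(z>.03)&(z<.08))
    fit('end rim -y',(abs(x)<.07)&(y<-.125)&(y>-.15)&(z>.085)&(z<.095))
    fit('outer -y wall',(abs(x)<.07)&(y<-.13)&(y>-.15)&(z>.04)&(z<.08))
    m=(abs(x)<.05)&(y>.06)&(y<.13)&(z>.05)&(z<.07);print('tin',np.median(L[m],0),np.percentile(L[m],[3,97],axis=0))
    m=(y>-.11)&(y<.11)&(z>.085)&(z<.095); print('rims x',np.percentile(x[m&(x<0)],[2,50,98]),np.percentile(x[m&(x>0)&(x<.09)],[2,50,98]))
p,d,c=load('c3');W=world(d,c);L=(W-C)@M.T
m=(L[...,0]>.08)&(L[...,0]<.14)&(abs(L[...,1])<.13)&(L[...,2]>.11)&(L[...,2]<.24);Q=L[m];m0=Q.mean(0)
n=np.linalg.svd(Q-m0,full_matrices=False)[2][2]; n*=np.sign(n[0]); print('lid n',n,'angle',np.pi/2-np.arcsin(n[2]),len(Q))
```

```text
s3 board side 2134 slope 0.0773 y0 -0.0404 x -0.065..0.059 zmed 0.0435
s3 board top 405 slope 0.0745 y0 -0.0385 x -0.065..0.059 zmed 0.0749
s3 cleats 629 slope 0.0081 y0 0.0363 x -0.075..0.070 zmed 0.0452
s3 end wall +y 1629 slope 0.0067 y0 0.1353 x -0.065..0.065 zmed 0.0584
s3 end rim -y 619 slope 0.0073 y0 -0.1375 x -0.070..0.070 zmed 0.0887
s3 outer -y wall 2598 slope 0.0077 y0 -0.1388 x -0.070..0.070 zmed 0.0606
tin [0.02527008 0.09247806 0.05987778] [[0.00675782 0.07963061 0.05066585]
 [0.04285748 0.11684508 0.06137621]]
rims x [-0.51932394 -0.08215261 -0.07720459] [0.07003153 0.07344514 0.07742802]
w2 board side 346 slope 0.0762 y0 -0.0300 x -0.043..0.058 zmed 0.0444
w2 board top 914 slope 0.0767 y0 -0.0359 x -0.031..0.059 zmed 0.0749
w2 cleats 112 slope -0.0422 y0 0.0374 x 0.047..0.071 zmed 0.0450
w2 end wall +y 2200 slope 0.0073 y0 0.1336 x -0.042..0.065 zmed 0.0569
w2 end rim -y 1006 slope 0.0070 y0 -0.1367 x -0.028..0.069 zmed 0.0886
w2 outer -y wall 1863 slope 0.0074 y0 -0.1344 x -0.038..0.070 zmed 0.0613
tin [0.02530659 0.09764236 0.05988704] [[0.00805868 0.07962674 0.05200718]
 [0.04306393 0.11596137 0.06139165]]Traceback (most recent call last):
  File "<stdin>", line 21, in <module>
    return _quantile_unchecked(
        a, q, axis, out, overwrite_input, method, keepdims, weights)
    return _ureduce(a,
                    func=_quantile_ureduce_func,
    ...<5 lines>...
                    overwrite_input=overwrite_input,
                    method=method)
    r = func(a, **kwargs)
    result = _quantile(arr,
                       quantiles=q,
    ...<2 lines>...
                       out=out,
                       weights=wgt)
    slices_having_nans = np.isnan(arr[-1, ...])
                                  ~~~^^^^^^^^^
IndexError: index -1 is out of bounds for axis 0 with size 0
```

```bash
cat >> h.py <<'E'
C0=HINGE-0.08*CX; C0[2]=0
def old(x,y,z): return C0+x*CX+y*CY+[0,0,z]
def turn(yaw):
    T=R.from_quat(manip.get_obs()['ee_rot']).as_matrix()[:,1]; a=np.arctan2(T[1],T[0])-(yaw+np.pi/2); a=(a+np.pi/2)%np.pi-np.pi/2
    return np.degrees(a)/6
E
python3 - <<'E'
from h import *
t=old(-.003,-.0355,.15); print(t, to(t), to(old(-.003,-.0355,.028)), turn(.168), turn(.0987))
p,d,c=load('c3');W=world(d,c);L=(W-C0)@np.stack([CX,CY,[0,0,1]]).T
m=(L[...,0]>.075)&(L[...,0]<.14)&(abs(L[...,1])<.13)&(L[...,2]>.11)&(L[...,2]<.24);Q=L[m];print(len(Q))
m0=Q.mean(0);n=np.linalg.svd(Q-m0,full_matrices=False)[2][2]; n*=np.sign(n[0]); print('lid n',n,'angle',np.pi/2-np.arcsin(n[2]))
E
```

```text
[ 0.57809093 -0.0012354   0.15      ] (array([ 2.972, -0.835,  4.762]), np.float64(0.032)) (array([ 2.971, -0.836,  7.812]), np.float64(0.032)) -0.6983831382008602 -0.036616884824760075
13111
lid n [ 0.98779233  0.00709123 -0.15561502] angle 1.7270463556614035
```

The plane fit puts the lid at 1.727, against 1.75 for the stop. My ease-off before opening may have pulled it back 2 to 3 mm. I'll re-grip the knob, press it to the stop and open without easing off.

```bash
python3 -m pendant '[[0,0,1,0,0],[0,0,2,0,0],[0,0,2,0,0.5],[0,0,2,0,0.8],[0,0,2,0,0.8]]';python3 -m pendant '[[0,0,0,0,0.8],[0,0,0,0,0.8],[-0.08,0,0,0,0.8],[-0.16,0,0,0,0.8],[-0.2,0,0,0,0.8]]' ; python3 -m pendant '[[0,0,0,0,0.8],[0,0,0,0,0.8]]'
```

```text
clock: 7.95
position: [0.694, 0.0435, 0.2628]
ee_rot: [-0.047, 0.999, 0.001, 0.001]
ft_force: [-1.1, 17.0, 9.7]
grip_width: 0.377
clock: 8.57
position: [0.6988, 0.0467, 0.2622]
ee_rot: [-0.049, 0.999, 0.002, -0.003]
ft_force: [-25.1, 7.6, 10.5]
grip_width: 0.312
clock: 8.82
position: [0.6987, 0.0467, 0.2623]
ee_rot: [-0.049, 0.999, 0.002, -0.003]
ft_force: [-19.9, 7.0, 7.7]
grip_width: 0.316
```

```bash
python3 -m pendant '[[0,0.05,0,0,0.5],[0,0.05,0,0,0],[0,0.05,0,0,0],[0,0.05,0,0,0]]';python3 -m pendant '[[0,0,-0.5,0,0],[0,0,-1.2,0,0],[0,0,-2,0,0],[0.0,0,-2,0,0]]'
python3 - <<'E'
from h import *
shot('scene','c4')
def ang(f):
    p,d,c=load(f);W=world(d,c);L=(W-C0)@np.stack([CX,CY,[0,0,1]]).T
    m=(L[...,0]>.075)&(L[...,0]<.14)&(abs(L[...,1])<.13)&(L[...,2]>.11)&(L[...,2]<.24);Q=L[m]
    m0=Q.mean(0);n=np.linalg.svd(Q-m0,full_matrices=False)[2][2]; n*=np.sign(n[0]); print(f,'angle',np.pi/2-np.arcsin(n[2]))
ang('c3');ang('c4')
# tabletop tilt in scene camera as check
p,d,c=load('c4');W=world(d,c);m=(abs(W[...,2])<.008)&(W[...,0]>.2)&(W[...,0]<.9)&(abs(W[...,1])<.5);Q=W[m];n=np.linalg.svd(Q-Q.mean(0),full_matrices=False)[2][2];print('table n',n*np.sign(n[2]),Q.mean(0))
t=old(-.003,-.0355,.15); print(t, to(t), to(old(-.003,-.0355,.028)), turn(.168), turn(.0987))
E
```

```text
clock: 9.32
position: [0.7012, 0.0459, 0.2609]
ee_rot: [-0.047, 0.999, 0.0, 0.0]
ft_force: [0.6, -0.3, 0.2]
grip_width: 1.001
clock: 9.82
position: [0.7019, 0.0456, 0.3437]
ee_rot: [-0.047, 0.999, 0.0, 0.002]
ft_force: [0.3, 0.3, -0.0]
grip_width: 1.0
c3 angle 1.7270463556614035
c4 angle 1.7519519640833583
table n [1.43566457e-03 3.27931365e-06 9.99998969e-01] [5.77912326e-01 5.82422781e-03 3.04009548e-04]
[ 0.57809093 -0.0012354   0.15      ] (array([ 3.191, -0.878,  4.788]), np.float64(0.031)) (array([ 3.197, -0.879,  7.838]), np.float64(0.031)) -0.6997943130484446 -0.03802805967234454
```

View pics/c4.png

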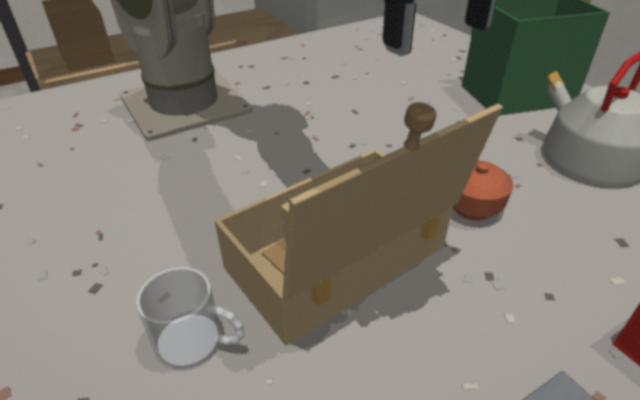

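The lid now measures 1.752, on its stop. Next is the move over the divider.

```bash
python3 -m pendant '[[1.2,-0.3,0,0,0],[2.4,-0.65,0.3,0,0],[3.19,-0.88,1.2,0,0],[3.19,-0.88,2.4,-0.7,0],[3.19,-0.88,3.4,-0.7,0]]';python3 -m pendant '[[0,0,0,0,0],[0,0,0,0,0]]';  python3 - <<'E'
from h import *
print(to(old(-.003,-.0355,.028)), turn(.168), turn(.0987))
shot('wrist','w5')
E
```

```text
clock: 10.5
position: [0.5761, -0.0007, 0.2025]
ee_rot: [-0.085, 0.996, 0.001, -0.001]
ft_force: [0.9, -0.1, 0.3]
grip_width: 1.0
clock: 10.75
position: [0.5779, -0.0011, 0.206]
ee_rot: [-0.084, 0.996, 0.0, 0.0]
ft_force: [0.5, 0.2, 0.1]
grip_width: 1.001
(array([-1.00e-03, -3.00e-03,  4.45e+00]), np.float64(0.731)) 0.00048185157680947225 0.6622481049529095
```

View pics/w5.png

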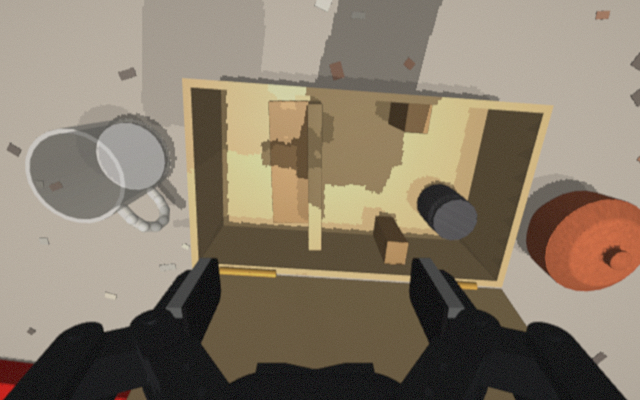

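The wrist view shows the board's top edge at column 315, upright in the picture and midway between the fingers. The cleats are at (410,115) and (393,240), the tin at (446,212). Quick refinement from this view.

Run:
```python
from h import *
p,d,c=load('w5');L=(world(d,c)-C0)@np.stack([CX,CY,[0,0,1]]).T
x,y,z=L[...,0],L[...,1],L[...,2]
m=(z>.072)&(z<.081)&(y>-.06)&(y<-.01)&(abs(x)<.071)
a=np.polyfit(x[m],y[m],1)
for _ in range(4):
    mm=m&(abs(y-np.polyval(a,x))<.008);a=np.polyfit(x[mm],y[mm],1)
print('top',a,np.percentile(x[mm],[1,99]),np.percentile((y-np.polyval(a,x))[mm],[2,98]))
for s in(-1,1):
    m=(z>.066)&(z<.077)&(y>.02)&(y<.07)&(x*s>.035)&(x*s<.071); print('cleat',m.sum(),np.percentile(x[m],[2,98]),np.percentile(y[m],[3,97]))
m=(z>.055)&(z<.066)&(y>.065)&(y<.13)&(abs(x)<.05); print('tin',np.percentile(x[m],[2,98]),np.percentile(y[m],[2,98]))
```

```text
top [ 0.07532082 -0.03601331] [-0.06911624  0.07068545] [-0.00567164  0.00574999]
cleat 552 [-0.07062578 -0.05384016] [0.03415901 0.05316768]
cleat 710 [0.04651296 0.07093242] [0.02433154 0.05683683]
tin [0.00643656 0.04349521] [0.07949198 0.11640716]
```

```bash
python3 -m pendant '[[0,-0.01,1.3,0,0],[0,-0.01,2.6,0,0],[0,-0.01,3.6,0,0],[0,-0.01,4.2,0,0],[0,-0.01,4.4,0,0]]' 25;python3 -m pendant '[[0,0,0,0,0.3],[0,0,0,0,0.6],[0,0,0,0,0.8],[0,0,0,0,1],[0,0,0,0,1]]' 25; python3 -m pendant '[[0,0,0,0,1],[0,0,0,0,1]]';  python3 - <<'E'
from h import *
print(to(old(-.003,-.0355,.028)), turn(.168), turn(.0987))
E
```

```text
clock: 11.42
position: [0.5778, -0.0012, 0.0288]
ee_rot: [-0.084, 0.996, 0.0, -0.0]
ft_force: [0.9, -0.1, -0.0]
grip_width: 1.002
clock: 12.05
position: [0.5778, -0.0012, 0.0294]
ee_rot: [-0.084, 0.996, 0.0, 0.0]
ft_force: [-1.4, -0.6, 5.8]
grip_width: 0.137
clock: 12.3
position: [0.5777, -0.0013, 0.0294]
ee_rot: [-0.084, 0.996, 0.0, 0.0]
ft_force: [-1.0, -0.3, 6.3]
grip_width: 0.136
(array([-0.009, -0.001,  0.034]), np.float64(0.734)) 0.0031430383487958875 0.6649092917248959
```

```bash
python3 -m pendant '[[-0.01,0.12,-0.02,0.13,1],[-0.02,0.28,-0.02,0.27,1],[-0.03,0.46,-0.02,0.4,1],[-0.045,0.64,-0.02,0.53,1],[-0.055,0.8,-0.02,0.66,1]]';  python3 - <<'E'
from h import *
o=manip.get_obs(); print((o['position']-C0)@CY,turn(.0987),o['ft_force']@np.stack([CX,CY,[0,0,1]]).T)
E
```

```text
clock: 12.92
position: [0.574, 0.0314, 0.0295]
ee_rot: [-0.049, 0.999, 0.0, -0.0]
ft_force: [-0.7, -0.7, -2.0]
grip_width: 0.139
-0.0025836445620469406 0.0014964767591072955 [-0.71309498 -0.62387914 -1.9517274 ]
```

```bash
python3 -m pendant '[[0,0.13,0.01,0,1],[0,0.27,0.012,0,1],[0,0.4,0.012,0,1],[0,0.5,0.012,0,1],[0,0.58,0.012,0,1]]';  python3 - <<'E'
from h import *
o=manip.get_obs(); print((o['position']-C0)@CY,turn(.0987),o['ft_force']@np.stack([CX,CY,[0,0,1]]).T)
shot('side','s6');shot('wrist','w6')
o=manip.get_obs(); print(o['clock'],(o['position']-C0)@CY,o['ft_force'])
E
python3 -c "
import cv2
a=cv2.imread('pics/s6.png')[140:330,240:440];cv2.imwrite('pics/s6z.png',cv2.resize(a,(800,600)))"
```

```text
clock: 13.55
position: [0.5721, 0.0536, 0.0294]
ee_rot: [-0.049, 0.999, 0.0, 0.0]
ft_force: [0.4, -3.5, 2.5]
grip_width: 0.136
0.019627396487939916 0.002503829048924901 [ 0.04519605 -3.5156583   2.48634317]
13.65 0.0200432749034951 [-0.41413111 -2.254294    3.71531564]
```

View pics/s6z.png

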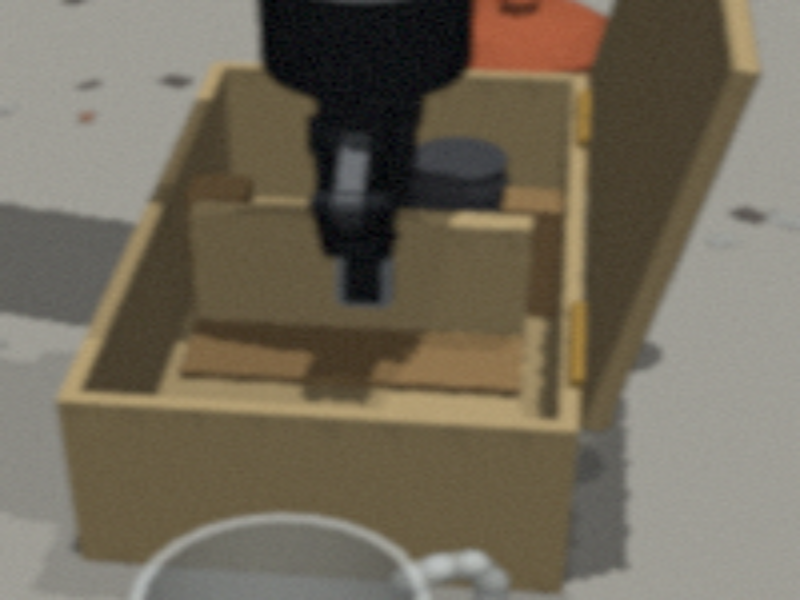

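View pics/w6.png

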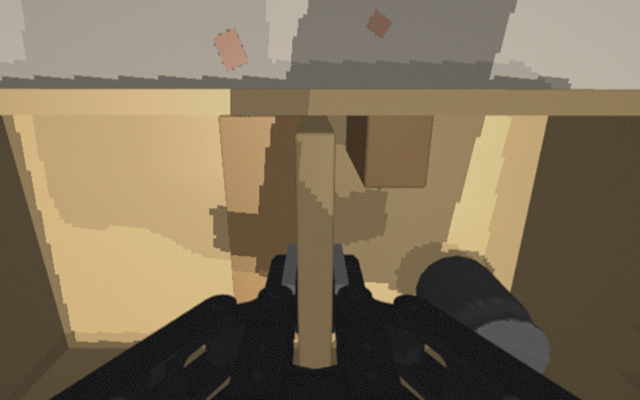

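The board is parallel to the cleats with about a 9 mm gap: in the wrist view its top is at column 315 and the front cleat's face edge at about column 365. The tin is clear of the fingers. Creeping in.

```bash
python3 -m pendant '[[0,0.03,0,0,1],[0,0.06,0,0,1],[0,0.09,0,0,1],[0,0.12,0,0,1],[0,0.14,0,0,1]]';python3 -m pendant '[[0,0.02,0,0,1],[0,0.04,0,0,1],[0,0.05,0,0,1],[0,0.05,0,0,1]]';  python3 - <<'E'
from h import *
o=manip.get_obs(); print((o['position']-C0)@CY,turn(.0987),o['ft_force']@np.stack([CX,CY,[0,0,1]]).T)
E
```

```text
clock: 14.28
position: [0.5716, 0.0588, 0.0294]
ee_rot: [-0.049, 0.999, -0.0, 0.0]
ft_force: [0.4, -3.9, 5.2]
grip_width: 0.139
clock: 14.78
position: [0.5714, 0.0608, 0.0294]
ee_rot: [-0.049, 0.999, 0.0, 0.0]
ft_force: [1.0, -5.3, 5.6]
grip_width: 0.133
0.026875265367052523 0.00024021859802107032 [ 0.54341132 -5.41977064  5.62630627]
```

```bash
python3 -m pendant '[[0,0.01,-0.006,0,1],[0,0.02,-0.006,0,1],[0,0.03,-0.006,0,1],[0,0.03,-0.006,0,1]]';  python3 - <<'E'
from h import *
o=manip.get_obs(); print((o['position']-C0)@CY,turn(.0987),o['ft_force']@np.stack([CX,CY,[0,0,1]]).T)
E
python3 -m pendant '[[0,0.01,0,0,1],[0,0.02,0,0,1],[0,0.03,0,0,1],[0,0.03,0,0,1]]';  python3 - <<'E'
from h import *
o=manip.get_obs(); print((o['position']-C0)@CY,turn(.0987),o['ft_force']@np.stack([CX,CY,[0,0,1]]).T)
E
```

```text
clock: 15.28
position: [0.571, 0.0625, 0.0294]
ee_rot: [-0.05, 0.999, 0.0, -0.0]
ft_force: [-0.4, -3.0, 4.1]
grip_width: 0.136
0.028659268990055668 0.005384122589302096 [-0.65753649 -2.91813391  4.07508961]
clock: 15.78
position: [0.5709, 0.0633, 0.0294]
ee_rot: [-0.049, 0.999, 0.0, -0.0]
ft_force: [0.7, -4.6, 3.5]
grip_width: 0.133
0.029440347434390328 0.002318237345601312 [ 0.25849658 -4.65008833  3.49828105]
```

```bash
python3 -m pendant '[[0,0.01,0,0,1],[0,0.02,0,0,1],[0,0.03,0,0,1],[0,0.03,0,0,1]]';  python3 - <<'E'
from h import *
o=manip.get_obs(); print((o['position']-C0)@CY,turn(.0987),o['ft_force']@np.stack([CX,CY,[0,0,1]]).T)
E
python3 -m pendant '[[0,0.01,0,0,1],[0,0.02,0,0,1],[0,0.03,0,0,1],[0,0.03,0,0,1]]';  python3 - <<'E'
from h import *
o=manip.get_obs(); print((o['position']-C0)@CY,turn(.0987),o['ft_force']@np.stack([CX,CY,[0,0,1]]).T,o['torque'])
E
```

```text
clock: 16.27
position: [0.5709, 0.0633, 0.0294]
ee_rot: [-0.049, 0.999, -0.001, -0.0]
ft_force: [1.8, -9.0, 2.0]
grip_width: 0.137
0.02942530670276166 -0.006784198357100545 [ 1.00937279 -9.16144135  2.00019   ]
clock: 16.77
position: [0.5709, 0.0633, 0.0294]
ee_rot: [-0.049, 0.999, -0.001, 0.0]
ft_force: [2.3, -11.7, 2.3]
grip_width: 0.137
0.029442744311936178 -0.015256720616003139 [  1.22231216 -11.89388019   2.31099188] [-2.2919625  -0.4669272   0.11656448]
```

Firm contact at 11.9 N, rising about 3 N per 1.2 mm. Adding a touch, then checking that both ends are flush.

```bash
python3 -m pendant '[[0,0.01,0,0,1],[0,0.01,0,0,1],[0,0.01,0,0,1]]';  python3 - <<'E'
from h import *
o=manip.get_obs(); print((o['position']-C0)@CY,turn(.0987),o['ft_force']@np.stack([CX,CY,[0,0,1]]).T,o['torque'])
shot('side','s7');shot('wrist','w7');shot('scene','c7')
o=manip.get_obs(); print(o['clock'],o['ft_force'])
Y=.0987;X2=np.array([np.cos(Y),np.sin(Y),0]);M=np.stack([X2,[-np.sin(Y),np.cos(Y),0],[0,0,1]])
for f in('s7','w7'):
    p,d,c=load(f);L=(world(d,c)-C0)@M.T;x,y,z=L[...,0],L[...,1],L[...,2]
    def fit(nm,m,s=.004):
        m=m&~np.isnan(x)
        if m.sum()<30: print(f,nm,'few');return
        a=np.polyfit(x[m],y[m],1)
        for _ in range(4): mm=m&(abs(y-np.polyval(a,x))<s); a=np.polyfit(x[mm],y[mm],1)
        b=np.polyfit(z[mm],(y-np.polyval(a,x))[mm],1)
        print(f,nm,mm.sum(),'slope %.4f y0 %.4f lean %.4f x %.3f..%.3f z %.4f'%(a[0],a[1],b[0],x[mm].min(),x[mm].max(),np.median(z[mm])))
    out=abs(x)<.075
    fit('board -y face',out&(abs(x+.003)>.018)&(y>.01)&(y<.035)&(z>.02)&(z<.07))
    fit('board top',out&(abs(x+.003)>.018)&(y>.01)&(y<.045)&(z>.0735)&(z<.08),.007)
    for s in(-1,1):
        m=(z>.067)&(z<.073)&(y>.02)&(y<.065)&(x*s>.03)&(x*s<.072)
        if m.sum()>10: print(f,'cleat top',s,m.sum(),np.percentile(y[m],[3,97]))
    m=(z>.055)&(z<.066)&(y>.065)&(y<.13)&(abs(x)<.05); print('tin',np.percentile(x[m],[2,98]),np.percentile(y[m],[2,98]))
    L=(world(d,c)-C0)@np.stack([CX,CY,[0,0,1]]).T
p,d,c=load('c7');L=(world(d,c)-C0)@np.stack([CX,CY,[0,0,1]]).T
m=(L[...,0]>.075)&(L[...,0]<.14)&(abs(L[...,1])<.13)&(L[...,2]>.11)&(L[...,2]<.24);Q=L[m]
n=np.linalg.svd(Q-Q.mean(0),full_matrices=False)[2][2]; n*=np.sign(n[0]); print('lid',np.pi/2-np.arcsin(n[2]))
E
python3 -c "
import cv2
a=cv2.imread('pics/s7.png')[140:330,240:440];cv2.imwrite('pics/s7z.png',cv2.resize(a,(800,600)))"
```

```text
clock: 17.15
position: [0.5709, 0.0633, 0.0293]
ee_rot: [-0.048, 0.999, -0.001, 0.0]
ft_force: [3.1, -13.9, 2.2]
grip_width: 0.138
0.029406854799870177 -0.01853668294116768 [  1.76916061 -14.16299124   2.16082593] [-2.41078615 -0.50213292  0.15703047]
17.3 [  2.43545206 -13.41591122   1.80723921]
s7 board -y face 1544 slope 0.0009 y0 0.0243 lean -0.0015 x -0.072..0.070 z 0.0458
s7 board top 288 slope 0.0061 y0 0.0286 lean 0.7177 x -0.072..0.058 z 0.0752
s7 cleat top -1 141 [0.0224748 0.0547493]
s7 cleat top 1 175 [0.02296635 0.05455683]
tin [0.00929971 0.0440992 ] [0.07968359 0.11819756]
w7 board -y face 341 slope -2.1180 y0 -0.1210 lean -0.0002 x -0.075..-0.071 z 0.0530
w7 board top 5729 slope 0.0009 y0 0.0287 lean -0.0908 x -0.071..0.015 z 0.0749
w7 cleat top -1 3900 [0.03495377 0.05379229]
tin [0.00586048 0.02651319] [0.07932248 0.11751632]
lid 1.751922138989334
```

View pics/s7z.png

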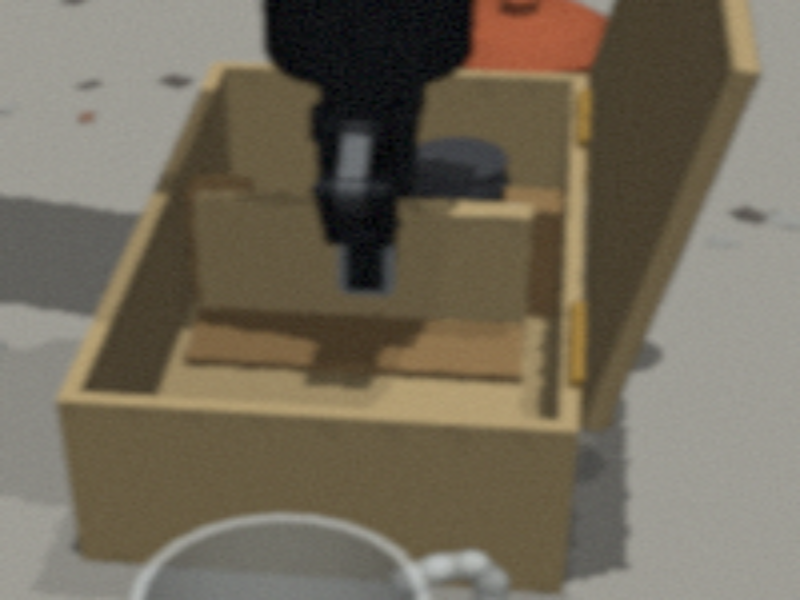

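View pics/w7.png

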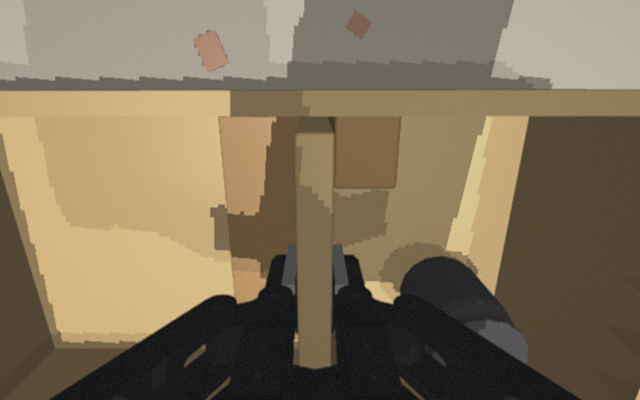

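Board and cleats are parallel (both slopes 0.0009), and the wrist view shows no gap at the front cleat (column 335). The lean is about 0.0015 rad. The tin hasn't moved and the lid is at 1.752. Last steadiness check, then I hand in.

```bash
python3 -m pendant '[[0,-0.004,0,0,1],[0,-0.004,0,0,1],[0,-0.004,0,0,1],[0,-0.004,0,0,1]]'; python3 -m pendant '[[0,0,0,0,1],[0,0,0,0,1],[0,0,0,0,1],[0,0,0,0,1]]'
```

```text
clock: 17.8
position: [0.5709, 0.0633, 0.0294]
ee_rot: [-0.048, 0.999, -0.001, 0.0]
ft_force: [1.7, -13.4, 2.3]
grip_width: 0.136
clock: 18.3
position: [0.5709, 0.0633, 0.0294]
ee_rot: [-0.048, 0.999, -0.001, 0.0]
ft_force: [2.7, -12.6, 2.2]
grip_width: 0.138
```

```bash
python3 -c "
from workcell import hand_in
print(hand_in())"
```

```text
the job is handed in; nothing more can be done
None
```

The lid is back on its stop, and the arm is holding the divider upright against both cleats with a steady push of about 13 N. I handed in at 18.3 s.

- **Lid:** I swung it back by the knob. My first release pulled it about 0.025 rad off the stop (measured 1.727). I gripped it again, pressed it home and let go cleanly. It then measured 1.752, and 1.752 again near the end.
- **Divider:** I pinched the board with 25 N, squared it by about 4°, slid it across and crept into contact.
- **Push:** the last readings at the wrist were 13.4 N and then 12.6 N towards the cleats. They include some floor friction, so the cleats themselves carry slightly less.
- **Flush and upright:** the board and cleats are parallel within measurement, and the board leans about 0.0015 rad. I saw no gap at the front cleat. The gripper hid the back cleat's contact, so there I rely on the matching angles and the small twist at the wrist (0.16 N m), which suggests both cleats carry load.
- **On the floor:** the gripper presses the divider down with about 2 N. At one point mid-slide the force reading suggested the divider might be just lifting, so I lowered it again.
- **Other things:** the tin measured as unmoved. The pot and mug looked unmoved in the pictures; I didn't measure them.

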